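Lay the valve body half down and slide it home

ROBOT

A 7-joint arm with a two-finger parallel gripper is mounted at the origin on a cart in front of the work surface, level with it; the furniture and walls round the work are solid. World frame = base frame: x ahead of the robot, y to its left, z up, the work surface at z = 0. Lengths are in m, angles in rad, forces in N, time in s.
With the tool pointing down it reaches from about 0.425 to 0.825 m from the base axis. Payload 3.6 kg.
Tool frame: the origin (TCP) lies midway between the tips of the shut fingers; the grasp point (between the pads) lies 19 mm behind it; z points along the fingers, y is the line along which they close (so a half turn about z gives the same grasp; the last joint's range is limited). The gripper opens to 85 mm and grips with 20 to 120 N. Pads are 22 mm wide; open, the fingers measure 114 mm over their backs; the gripper's body (76 mm by 85 mm) begins 54 mm behind the grasp point. The pads swing forward as they close: fully open they stand 13 mm farther back than shut.
Start: joints at [1.157, 0.615, -0.013, 1.423, 0.008, 1.103, -0.04], TCP at [0.246, -0.602, 0.231] pointing down, gripper open.
Joint ranges: [-3.12, 3.12], [-0.3, 2.06], [-1.34, 1.32], [0.26, 2.42], [-1.36, 4.5], [0.01, 1.98], [-2.84, 2.84]. Speed limits (rad/s): [2.79, 2.79, 3.14, 3.14, 3.14, 3.14, 3.14].

INTERFACE

Orientations are given as a rotation vector (axis times angle).
In Python, from bench import manip gives the robot as it stands.
- The arm moves only by the tool jog_arm, never from a script. Its arguments are lists of equal length, an entry for each row: "jaw": the closure, from -1 (fully open) to 1 (shut); "offset": the shift along the world's x, y, z in m, a list of three; "turn": the turn, a rotation vector about the world's x, y, z in rad, a list of three. In form: {"jaw": [jaw, ...], "offset": [[tx, ty, tz], ...], "turn": [[wx, wy, wz], ...]}. A call has exactly 10 rows; each row is the pose to reach, as a shift and turn from the pose commanded when the call began; what a row does not reach only later rows make up. A row lasts 1/10 s, in which the tool goes at most 50 mm and 8.59 degrees, less where a joint would pass 70% of its speed; a pose out of reach is approached as far as the arm can. A call with a gripper value outside its range is refused whole. The fingers move at their own pace and stop on an object; "grip_force" is the grip in N (left out, the last holds). Time passes only in rows, so rows that repeat a pose let the fingers close, or fill a call up. It gives the time, the measured TCP pose, the force, the opening and the grip force at its end, in the units of the state.
- manip.get_state(): the state, without advancing time (a new reading comes with each control period).
- manip.capture(name): name is "scene" or "top" or "wrist"; returns a dict with "image" (400x640x3 uint8, red, green, blue), "intrinsics" (3x3 intrinsics, pixels), "position" and "orientation" of the camera in the world. Camera axes: x right, y down, z forward; pixel columns grow to the right and rows downward; lengths in m; the calibration is good to about 2 mm. A picture is of the moment at which its call begins. There is no depth.
- manip.job_done(): hands the job in; it is judged then, once.
Trained networks look in a picture, given as the dict that the camera call returned (one of the last four; its "shot" number tells which), for a name from the list of things; names that differ only in an ending like _2 or _b are one class to them, and where a whole thing is asked for, a point or a joint stands for the part that bears it (a point fixed in the world has none). Each returns a list of dicts, best first, with "conf" (0 to 1); they miss things now and then, are a little off and sometimes report something else, mostly with a low value. They report only what shows in the picture. A call takes as long as a camera call. They do not tell look-alikes from the thing itself.
- manip.look_for(picture, target): "xyz" ([x, y, z] in m, in world coordinates, good to about 4 mm: the middle of the surface that is visible of it).
- manip.trace(picture, target): "region" (400x640 bool, what is visible of it).
The state is a dict: "time": time; "q": joint angles; "dq": joint speeds; "effort": joint torques, N m; "tcp_pos": TCP position; "orientation": TCP orientation; "force": force on the tool from outside, world axes, zero at the start; "wrist_torque": the same for the moment, N m; "gripper_width": finger opening in m; "grip_force": force on a finger pad.
Only numpy, scipy, OpenCV 4.12 (cv2) and the standard library are available. Lean on these libraries where they do the work, as an engineer would, in place of code of your own. Each camera call takes 0.05 s, during which the arm holds its last target. There are 200 camera calls.

TASK

The valve body half stands on its long edge on the bench plate. To lay it out for inspection, push it over with the fingers towards the stop bar so that it lies flat on its plain back with the channelled face up, then push it along the plate until its long edge is flush against the stop bar along its whole length. Only push: do not lift or carry it, and leave everything else where it stands.

Things in the scene. Friction and masses are not known exactly. Their poses are not given: they have to be found in the camera images.
- casting_center (a point): Centre of the valve body half, a loose light-metal casting, 68 (x) x 130 (y) x 18 (z) mm, about 0.45 kg. Its z axis points out of the channelled face (grooves, four dark bolt holes); the other side is the plain back. At first it stands on a 130 mm edge: x up, centre 34 mm above the plate's top, channelled face looking away from the stop bar. Lying, the centre is 9 mm above the plate's top.
- casting: The same casting; origin at the middle of its plain back, z as above (its x and y axes are turned by 10 degrees in its plane: use casting_center's). At first it is parallel to the stop bar within 9 degrees. Pushed slowly near its upper edge it tips easily, then falls by itself about its lower back edge; lying, it ends some 30 to 90 mm short of the bar.
- plate: Fixed dark steel bench plate, 260 (x) x 370 (y) x 12 mm, lying on the bench; origin at the centre of its underside, z up. Along its +x edge a bright steel stop bar is screwed on: 240 mm long along y, centred at y = 0, 16 mm wide (inner face at x = +105 mm); its top is 28 mm above the bench, screw heads 31 mm.
- stop_face (a point): Middle of the stop bar's inner face (towards the plate's centre), 20 mm above the bench, axes as the plate's.
- jar: Closed glass jar, 62 mm across, 86 mm high, standing on the plate to one side of the casting; origin at the centre of its underside. Leave it alone.
- race: Plain steel bearing race (ring), 72 mm across, 18 mm high, lying on the plate to the other side of the casting; origin at the centre of its underside. Leave it alone.
- cup: Turned metal cup, 70 mm across, 34 mm high, on the bench behind the stop bar; origin at the centre of its underside. Leave it alone.
- tape: Roll of black tape, 64 mm across, 19 mm high, on the bench behind the stop bar; origin at the centre of its underside. Leave it alone.
- carton: Small carton, 73 x 125 x 70 mm, on the bench to the right of the plate; origin at the centre of its underside. Leave it alone.
Things that resemble listed ones, but are neither listed nor needed, are in the scene too. There is more than one size of the casting; the job needs the smaller.

How it is judged:
By the outcome, as a careful person would: the job done as asked, in the order asked, and still so for the second after the job is handed in, with the robot touching nothing.
It also fails if it takes over 43 s, if anything falls off the work surface, if the arm or the gripper's body presses on something with over 40 N, if the wrist force passes 120 N, or if a joint passes its speed limit or range.

## Working session

There is one attempt and no reset: what is moved stays moved. The work goes in short steps, Python scripts to look and compute and a tool call to move; the robot and the scene stay as the last step left them, time stands still between calls to the robot, and variables do not carry over. Pictures are saved under pics/ and viewed, at most 10 in all, crops included, and the job is handed in when it is done.

Besides the shell and the picture viewer there is one more tool, called after "Call:" by a JSON object that holds its "op" and its "data", one argument or row to a line. jog_arm: Moves the arm, as the interface text tells. Its arguments: {"type":"object","properties":{"jaw":{"type":"array"},"offset":{"type":"array"},"turn":{"type":"array"},"grip_force":{"type":"number"}},"required":["jaw","offset","turn"]}

```bash
mkdir -p pics; cat > h.py <<'E'
import numpy as np,cv2
from scipy.spatial.transform import Rotation as R
from bench import manip
def rot(c):
    o=np.array(c["orientation"],float)
    return o if o.shape==(3,3) else R.from_rotvec(o).as_matrix()
def ray(c,u,v,z):
    d=rot(c)@np.linalg.inv(c["intrinsics"])@np.array([u,v,1.]); p=np.array(c["position"])
    return p+d*(z-p[2])/d[2]
def proj(c,X):
    x=np.array(c["intrinsics"])@(rot(c).T@(np.array(X)-np.array(c["position"]))); return x[:2]/x[2]
def save(c,n): cv2.imwrite("pics/"+n,np.ascontiguousarray(c["image"][:,:,::-1]))
E
python3 - <<'E'
from h import *
s=manip.get_state();print(s)
for n in("top","scene"):
    c=manip.capture(n);save(c,n+"0.png");print(n,np.round(c["position"],3),c["orientation"])
    for t in("casting","plate","stop_face","jar","race","cup","tape","carton"):
        try:print(t,[(np.round(d["xyz"],3).tolist(),round(d["conf"],2)) for d in manip.look_for(c,t)[:3]])
        except Exception as e:print(t,e)
E
```

```text
{'time': 0.0, 'q': array([ 1.15645266,  0.61591188, -0.01264501,  1.42494256,  0.00809967,
        1.10338441, -0.04037796]), 'dq': array([-1.14089969e-03,  2.00358157e-03, -7.55535440e-04, -6.96363904e-05,
        7.72108235e-05, -1.22261233e-04, -8.38773760e-04]), 'effort': array([ 9.54182815e-05, -4.69213128e+01,  2.59322114e-01, -1.71035689e+01,
        9.95845359e-03,  9.65390238e-03, -5.24605852e-06]), 'tcp_pos': array([ 0.24555298, -0.60099066,  0.23012835]), 'orientation': array([-3.08017691e+00, -6.05094726e-01,  8.18212508e-04]), 'force': array([ 0.27176626, -0.13679393,  0.6543458 ]), 'wrist_torque': array([-0.02101821, -0.03462277,  0.01849861]), 'grip_force': 0.0, 'gripper_width': 0.08533315002420845}
top [ 0.389 -0.01   1.468] [-2.13713437  2.1477523  -0.1763803 ]
casting [([0.627, -0.398, 0.091], 0.95), ([0.527, 0.1, 0.079], 0.63)]
plate [([0.541, 0.119, 0.012], 0.59)]
stop_face [([0.541, 0.117, 0.014], 0.79)]
jar [([0.523, 0.262, 0.096], 0.86)]
race [([0.575, -0.017, 0.031], 0.63)]
cup [([0.722, 0.137, 0.033], 0.73)]
tape [([0.691, 0.233, 0.018], 0.65), ([0.721, 0.139, 0.033], 0.29)]
carton [([0.48, -0.216, 0.072], 0.72)]
scene [0.092 0.302 0.814] [-1.36707417  2.29377893 -0.83526743]
casting [([0.52, 0.115, 0.07], 0.9), ([0.625, -0.387, 0.062], 0.63)]
plate [([0.511, 0.146, 0.014], 0.64), ([0.685, 0.234, 0.019], 0.27)]
stop_face [([0.507, 0.144, 0.016], 0.74), ([0.58, -0.014, 0.024], 0.65)]
jar [([0.512, 0.269, 0.096], 0.74)]
race [([0.58, -0.013, 0.023], 0.78)]
cup [([0.718, 0.145, 0.024], 0.9), ([0.521, 0.113, 0.071], 0.49)]
tape [([0.685, 0.231, 0.018], 0.65)]
carton [([0.472, -0.208, 0.072], 0.75)]
```

View pics/top0.png

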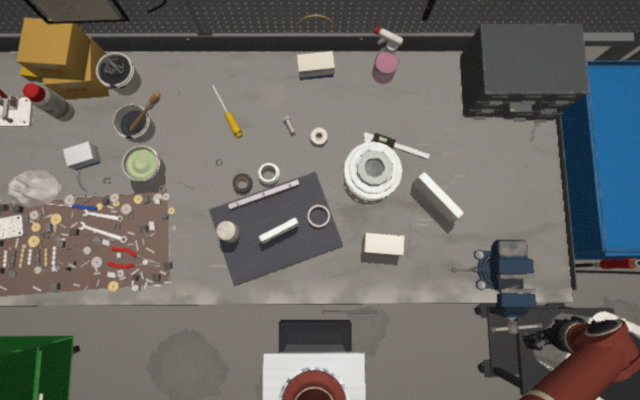

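View pics/scene0.png

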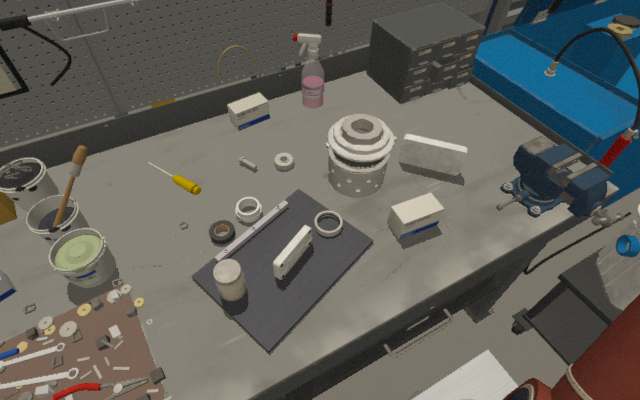

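Top view: dark plate with corners near (237,283), (341,240), (320,175) and (210,212). The bar runs (230,207)–(298,182), the small casting stands at (279,231), the jar is at (228,232) and the race at (318,216). The scene view agrees; the look-alike larger casting stands at (432,155).

```bash
python3 - <<'E'
from h import *
c=manip.capture("top")
P=[ray(c,*p,0.012)[:2] for p in((237,283),(341,240),(320,175),(210,212))]
print(np.round(P,3),np.round(np.mean(P,0),3))
for a,b in((0,3),(1,2)):d=P[b]-P[a];print("x yaw",np.degrees(np.arctan2(d[1],d[0])),np.linalg.norm(d))
for a,b in((1,0),(2,3)):d=P[b]-P[a];print("y yaw-90",np.degrees(np.arctan2(d[1],d[0]))-90,np.linalg.norm(d))
for p in((230,207),(298,182)):print("bar",ray(c,*p,0.028).round(3))
for p in((373,172),):print("housing",ray(c,*p,0.2).round(3),ray(c,*p,0.3).round(3))
c2=manip.capture("scene");print("housing base",ray(c2,357,192,0).round(3),"vise",ray(c2,545,200,0).round(3))
m=manip.trace(c,"casting");
for d in m[:2]:
    ys,xs=np.nonzero(d["region"]);print(d["conf"],cv2.minAreaRect(np.c_[xs,ys].astype(np.float32)),len(xs))
E
```

```text
[[ 0.364  0.241]
 [ 0.499 -0.091]
 [ 0.714 -0.024]
 [ 0.592  0.334]] [0.543 0.115]
x yaw 22.187977007093437 0.24618001533604328
x yaw 17.212221816356912 0.22483916257181577
y yaw-90 22.095584534053117 0.35837655255674705
y yaw-90 18.74023241631943 0.37856250494380383
bar [0.606 0.267 0.028]
bar [0.687 0.048 0.028]
housing [ 0.68  -0.175  0.2  ] [ 0.657 -0.162  0.3  ]
housing base [ 0.648 -0.154  0.   ] vise [ 0.374 -0.602  0.   ]
0.92 ((438.2723083496094, 198.15863037109375), (57.39357376098633, 16.38991928100586), 46.16913986206055) 921
0.64 ((278.7000427246094, 230.9000244140625), (9.391484260559082, 42.48529052734375), 63.43495178222656) 397
```

Call:
{"op": "jog_arm", "data": {
  "jaw": [0,0,0,0,0,0,0,0,0,0],
  "offset": [
    [0.02,0.03,0.02],
    [0.045,0.065,0.04],
    [0.07,0.1,0.05],
    [0.095,0.14,0.06],
    [0.12,0.18,0.06],
    [0.145,0.22,0.06],
    [0.16,0.265,0.06],
    [0.175,0.31,0.06],
    [0.185,0.355,0.06],
    [0.195,0.4,0.06]
  ],
  "turn": [
    [0,0,0],
    [0,0,0],
    [0,0,0],
    [0,0,0],
    [0,0,0],
    [0,0,0],
    [0,0,0],
    [0,0,0],
    [0,0,0],
    [0,0,0]
  ]
}}

```text
time: 2.05
tcp_pos: [0.4412, -0.1998, 0.2916]
orientation: [3.082, 0.606, 0.001]
force: [1.2, 0.1, 0.3]
gripper_width: 0.0427
grip_force: 0.0
```

Call:
{"op": "jog_arm", "data": {
  "jaw": [0,0,0,0,0,0,0,0,0,0],
  "offset": [
    [0,0.04,0],
    [0.0,0.08,0],
    [0,0.12,0],
    [0,0.16,0],
    [0,0.2,0],
    [0,0.24,0],
    [0,0.27,0],
    [0,0.28,-0.01],
    [0,0.28,-0.01],
    [0,0.28,-0.01]
  ],
  "turn": [
    [0,0,0],
    [0,0,0],
    [0,0,0],
    [0,0,0],
    [0,0,0],
    [0,0,0],
    [0,0,0],
    [0,0,0],
    [0,0,0],
    [0,0,0]
  ]
}}

```text
time: 3.05
tcp_pos: [0.4407, 0.0764, 0.2808]
orientation: [3.082, 0.602, -0.002]
force: [-0.4, -0.2, 0.2]
gripper_width: 0.0424
grip_force: 0.0
```

```bash
python3 - <<'E'
from h import *
import pickle
c=manip.capture("wrist");save(c,"w1.png");pickle.dump(c,open("w1.pkl","wb"));print(np.round(c["position"],3))
E
```

```text
[0.506 0.104 0.425]
```

View pics/w1.png

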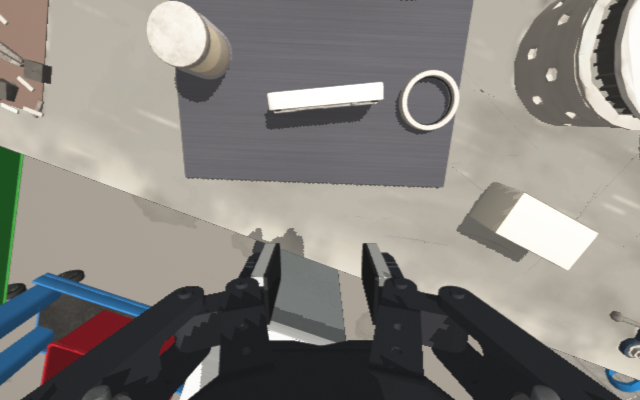

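Wrist view: plate near edge (187,178)–(444,187); casting's top face runs (268,93)–(383,83) at the back and (269,109)–(384,99) at the front. Jar is at left and race at (430,100).

```bash
python3 - <<'E'
from h import *
import pickle
c=pickle.load(open("w1.pkl","rb"))
a,b=ray(c,187,178,.012)[:2],ray(c,444,187,.012)[:2]
v=(a-b)/np.linalg.norm(a-b);u=np.array([v[1],-v[0]]);m=(a+b)/2+.13*u
print("plate",a,b,np.linalg.norm(a-b),np.degrees(np.arctan2(u[1],u[0])),m)
pl=lambda p:np.round([(p-m)@u,(p-m)@v],3)
for p in((268,93),(383,83),(269,109),(384,99)):x=ray(c,*p,.08)[:2];print("cast",x.round(3),pl(x))
for p in((401,100),(459,100),(430,71),(430,132)):x=ray(c,*p,.03)[:2];print("race",pl(x))
for p in((148,35),(214,35),(180,68)):x=ray(c,*p,.098)[:2];print("jar",pl(x))
T=R.from_rotvec([3.082,.602,-.002]).as_matrix();print("tool y yaw",np.degrees(np.arctan2(-T[1,1],-T[0,1]))-90, "tool tcp",pl(np.array([.4407,.0764])))
E
```

```text
plate [0.35996216 0.24898522] [ 0.48620219 -0.09721666] 0.3685000477809386 20.03402152444181 [0.54521579 0.12041943]
cast [0.51  0.167] [-0.017  0.056]
cast [0.567 0.054] [-0.002 -0.07 ]
cast [0.495 0.16 ] [-0.034  0.055]
cast [0.553 0.046] [-0.019 -0.072]
race [-0.016 -0.104]
race [-0.013 -0.178]
race [ 0.019 -0.136]
race [-0.054 -0.147]
jar [0.031 0.171]
jar [0.034 0.106]
jar [0.002 0.142]
tool y yaw 22.104639519945465 tool tcp [-0.113 -0.006]
```

Call:
{"op": "jog_arm", "data": {
  "jaw": [-0.6,-0.6,-0.6,-0.6,-0.6,-0.6,-0.6,-0.6,-0.6,-0.6],
  "offset": [
    [0.01,0,-0.03],
    [0.015,0,-0.07],
    [0.02,0,-0.11],
    [0.025,0,-0.15],
    [0.03,0,-0.18],
    [0.03,0,-0.205],
    [0.035,0,-0.225],
    [0.04,0.004,-0.235],
    [0.045,0.006,-0.236],
    [0.045,0.006,-0.236]
  ],
  "turn": [
    [0,0,0.02],
    [0,0,0.04],
    [0,0,0.06],
    [0,0,0.08],
    [0,0,0.08],
    [0,0,0.08],
    [0,0,0.08],
    [0,0,0.08],
    [0,0,0.08],
    [0,0,0.08]
  ]
}}

```text
time: 4.1
tcp_pos: [0.4876, 0.0844, 0.0459]
orientation: [-3.056, -0.727, -0.004]
force: [0.6, 0.6, -0.5]
gripper_width: 0.0685
grip_force: 0.0
```

```bash
python3 - <<'E'
from h import *
c=manip.capture("scene");i=c["image"][170:350,180:400,::-1];cv2.imwrite("pics/s1.png",cv2.resize(i,None,fx=3,fy=3,interpolation=2))
E
```

```text
(no output)
```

View pics/s1.png

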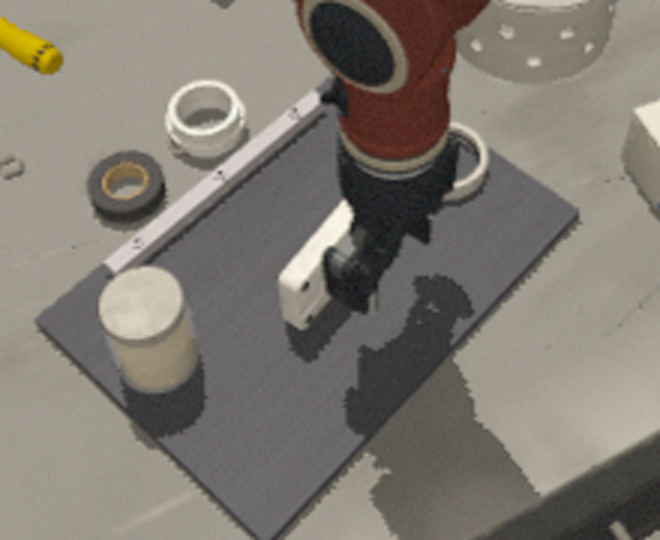

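Casting still stands at (320,265), fingers just in front of it; race and jar are clear. Now the slow push along its normal.

Call:
{"op": "jog_arm", "data": {
  "jaw": [-0.6,-0.6,-0.6,-0.6,-0.6,-0.6,-0.6,-0.6,-0.6,-0.6],
  "offset": [
    [0.003,0.0015,0],
    [0.006,0.003,0],
    [0.009,0.0045,0],
    [0.0125,0.006,0],
    [0.016,0.008,0],
    [0.019,0.0095,0],
    [0.0225,0.011,0],
    [0.026,0.013,0],
    [0.029,0.0145,0],
    [0.032,0.016,0]
  ],
  "turn": [
    [0,0,0],
    [0,0,0],
    [0,0,0],
    [0,0,0],
    [0,0,0],
    [0,0,0],
    [0,0,0],
    [0,0,0],
    [0,0,0],
    [0,0,0]
  ]
}}

```text
time: 5.15
tcp_pos: [0.5175, 0.1002, 0.0452]
orientation: [3.056, 0.728, -0.002]
force: [-0.2, -0.4, 0.3]
gripper_width: 0.0684
grip_force: 0.4
```

Call:
{"op": "jog_arm", "data": {
  "jaw": [-0.6,-0.6,-0.6,-0.6,-0.6,-0.6,-0.6,-0.6,-0.6,-0.6],
  "offset": [
    [0.002,0.001,0],
    [0.004,0.002,0],
    [0.006,0.003,0],
    [0.008,0.004,0],
    [0.01,0.005,0],
    [0.012,0.006,0],
    [0.014,0.007,0],
    [0.016,0.008,0],
    [0.018,0.009,0],
    [0.018,0.009,0]
  ],
  "turn": [
    [0,0,0],
    [0,0,0],
    [0,0,0],
    [0,0,0],
    [0,0,0],
    [0,0,0],
    [0,0,0],
    [0,0,0],
    [0,0,0],
    [0,0,0]
  ]
}}

```text
time: 6.15
tcp_pos: [0.5362, 0.1096, 0.0453]
orientation: [-3.056, -0.728, -0.001]
force: [-0.2, 0.7, 0.6]
gripper_width: 0.0687
grip_force: 0.0
```

```bash
python3 - <<'E'
from h import *
c=manip.capture("scene");a=c["image"][170:350,180:400,::-1]
c=manip.capture("wrist");save(c,"w2.png")
i=cv2.resize(a,(489,400),interpolation=2);cv2.imwrite("pics/s2.png",np.hstack([i,c["image"][:,160:470,::-1]]))
E
```

```text
(no output)
```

View pics/s2.png

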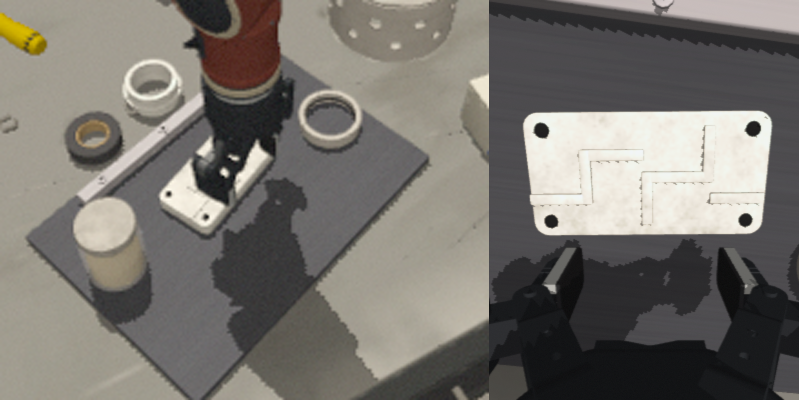

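The casting lies flat with the channelled face up. Wrist image (full coordinates): far corners (196,113) and (443,111), near corners (208,235) and (433,233); bar's edge runs at the top right.

```bash
python3 - <<'E'
from h import *
c=manip.capture("wrist")
m=np.array([.5452,.1204]);t=np.radians(20.03);u=np.array([np.cos(t),np.sin(t)]);v=np.array([-u[1],u[0]])
pl=lambda p:np.round([(p-m)@u,(p-m)@v],4)
for p in((196,113),(443,111),(208,235),(433,233)):x=ray(c,*p,.03)[:2];print(x.round(3),pl(x))
g=cv2.cvtColor(c["image"],cv2.COLOR_RGB2GRAY)
for col in(200,320,440):print(col,g[0:60:3,col])
for p in((180,12),(460,45)):print("bar?",pl(ray(c,*p,.028)[:2]),pl(ray(c,*p,.012)[:2]))
print(manip.get_state()["tcp_pos"],pl(manip.get_state()["tcp_pos"][:2]))
E
```

```text
[0.572 0.2  ] [0.053  0.0659]
[0.631 0.087] [ 0.0691 -0.061 ]
[0.511 0.171] [-0.0145  0.0589]
[0.572 0.054] [ 0.0022 -0.071 ]
200 [66 66 58 42 42 43 56 75 73 72 72 75 75 75 78 76 76 76 76 76]
320 [190 191 190 188 134  67  69  69  43  43  41  43  73  74  74  72  72  73
  73  74]
440 [189 191 190 190 191 191 191 192 192 169 100  65  66  62  41  42  43  42
  74  76]
bar? [0.0987 0.0744] [0.1028 0.0816]
bar? [ 0.1008 -0.0629] [ 0.1051 -0.0693]
[0.53568265 0.10923045 0.04525639] [-0.0128 -0.0072]
```

Call:
{"op": "jog_arm", "data": {
  "jaw": [-0.6,-0.6,-0.6,-0.6,-0.6,-0.6,-0.6,-0.6,-0.6,-0.6],
  "offset": [
    [-0.01,-0.005,0],
    [-0.02,-0.009,0],
    [-0.032,-0.01,0],
    [-0.036,-0.008,0],
    [-0.036,-0.006,-0.005],
    [-0.036,-0.006,-0.012],
    [-0.036,-0.006,-0.019],
    [-0.036,-0.006,-0.026],
    [-0.036,-0.006,-0.031],
    [-0.036,-0.006,-0.031]
  ],
  "turn": [
    [0,0,0],
    [0,0,0],
    [0,0,-0.03],
    [0,0,-0.06],
    [0,0,-0.09],
    [0,0,-0.117],
    [0,0,-0.117],
    [0,0,-0.117],
    [0,0,-0.117],
    [0,0,-0.117]
  ]
}}

```text
time: 7.3
tcp_pos: [0.4993, 0.1031, 0.0133]
orientation: [3.093, 0.548, -0.003]
force: [-0.7, 1.3, -0.4]
gripper_width: 0.0687
grip_force: 0.0
```

```bash
cat > bar.py <<'E'
from h import *
c=manip.capture("wrist");save(c,"w_last.png")
m=np.array([.5452,.1204]);t=np.radians(20.03);u=np.array([np.cos(t),np.sin(t)]);v=np.array([-u[1],u[0]])
pl=lambda p:np.round([(p-m)@u,(p-m)@v],4)
g=cv2.GaussianBlur(cv2.cvtColor(c["image"],cv2.COLOR_RGB2GRAY),(3,3),0).astype(float)
W=[]
for y in np.arange(-.1,.101,.01):  # scan along plate x at bar-top height for the inner edge
    xs=np.arange(.085,.118,.0005);P=np.array([proj(c,[*(m+u*x+v*y),.028]) for x in xs])
    if P.min()<1 or P[:,0].max()>638 or P[:,1].max()>398: continue
    s=cv2.remap(g.astype(np.float32),P[:,0].astype(np.float32)[None],P[:,1].astype(np.float32)[None],1)[0]
    k=np.argmax(np.diff(s));W.append((y,xs[k]))
W=np.array(W);print(len(W))
if len(W)>3:
    f=np.polyfit(W[:,0],W[:,1],1);f=np.polyfit(*W[abs(W[:,1]-np.polyval(f,W[:,0]))<.004].T,1);print("bar x at y0",f[1],"yaw deg rel",-np.degrees(np.arctan(f[0])))
C=[d for d in manip.trace(c,"casting") if d["conf"]>.3]
for d in C[:2]:
    k=max(cv2.findContours(d["region"].astype(np.uint8),0,1)[0],key=cv2.contourArea)[:,0]
    Q=np.array([pl(ray(c,*p,.03)[:2]) for p in k]);r=cv2.minAreaRect((Q*1000).astype(np.float32));print("cast mm",np.round(cv2.boxPoints(r),1).tolist(),np.round(r[2],2),np.round(r[1],1))
s=manip.get_state();print(s["time"],s["tcp_pos"],pl(s["tcp_pos"][:2]),s["force"])
E
python3 bar.py
```

```text
0
cast mm [[-14.800000190734863, 61.29999923706055], [1.899999976158142, -70.30000305175781], [70.30000305175781, -61.599998474121094], [53.70000076293945, 69.9000015258789]] 7.2 [ 69.  132.6]
7.4 [0.49981987 0.10324538 0.0140589 ] [-0.0485 -0.0006] [-0.50385687  0.11747673  0.1733155 ]
```

View pics/w_last.png

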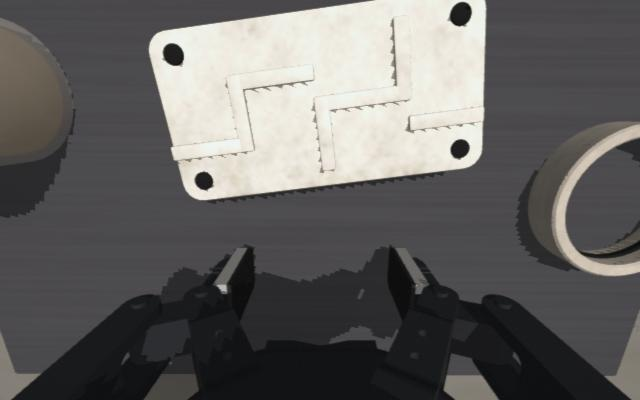

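Casting lies at the top centre, slightly rotated, with fingers behind it; jar at left and race at right are clear. Pushing.

Call:
{"op": "jog_arm", "data": {
  "jaw": [-0.6,-0.6,-0.6,-0.6,-0.6,-0.6,-0.6,-0.6,-0.6,-0.6],
  "offset": [
    [0.006,0.002,0],
    [0.012,0.004,0],
    [0.017,0.006,0],
    [0.022,0.008,0],
    [0.027,0.01,0],
    [0.032,0.012,0],
    [0.037,0.0135,0],
    [0.042,0.0153,0],
    [0.047,0.017,0],
    [0.052,0.019,0]
  ],
  "turn": [
    [0,0,0],
    [0,0,0],
    [0,0,0],
    [0,0,0],
    [0,0,0],
    [0,0,0],
    [0,0,0],
    [0,0,0],
    [0,0,0],
    [0,0,0]
  ]
}}

```text
time: 8.4
tcp_pos: [0.5523, 0.1219, 0.0141]
orientation: [3.093, 0.547, -0.0]
force: [-1.8, -0.4, -1.3]
gripper_width: 0.0685
grip_force: 1.0
```

```bash
python3 bar.py
```

```text
21
bar x at y0 0.10621154828819622 yaw deg rel -0.17127200398391057
cast mm [[18.100000381469727, 60.79999923706055], [18.100000381469727, -71.0], [86.30000305175781, -71.0], [86.30000305175781, 60.79999923706055]] 0.0 [ 68.2 131.8]
8.5 [0.55372066 0.12254639 0.01437508] [ 0.0087 -0.0009] [-0.3223949  -0.43172167 -0.45599913]
```

View pics/w_last.png

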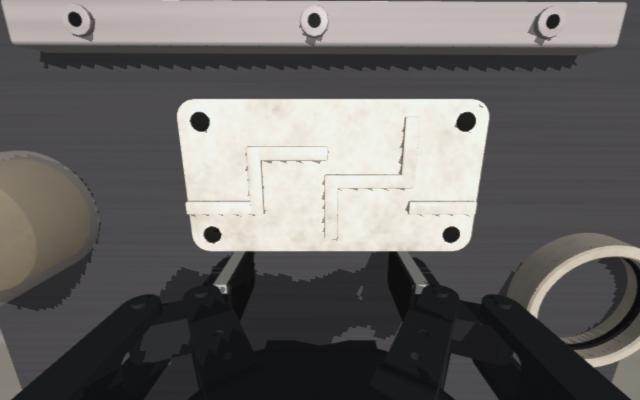

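Casting is square with the bar, about 19 mm short; bar is along the top at row ~45.

Call:
{"op": "jog_arm", "data": {
  "jaw": [-0.6,-0.6,-0.6,-0.6,-0.6,-0.6,-0.6,-0.6,-0.6,-0.6],
  "offset": [
    [0.002,0.0007,0],
    [0.004,0.0015,0],
    [0.006,0.0022,0],
    [0.008,0.0029,0],
    [0.01,0.0036,0],
    [0.012,0.0044,0],
    [0.014,0.0051,0],
    [0.0155,0.0056,0],
    [0.0165,0.006,0],
    [0.0175,0.0064,0]
  ],
  "turn": [
    [0,0,0],
    [0,0,0],
    [0,0,0],
    [0,0,0],
    [0,0,0],
    [0,0,0],
    [0,0,0],
    [0,0,0],
    [0,0,0],
    [0,0,0]
  ]
}}

```text
time: 9.5
tcp_pos: [0.5691, 0.1287, 0.0143]
orientation: [3.093, 0.548, -0.001]
force: [-4.2, -2.1, 3.0]
gripper_width: 0.0684
grip_force: 2.3
```

Call:
{"op": "jog_arm", "data": {
  "jaw": [-0.6,-0.6,-0.6,-0.6,-0.6,-0.6,-0.6,-0.6,-0.6,-0.6],
  "offset": [
    [0.0003,0.0001,0],
    [0.0006,0.0002,0],
    [0.0009,0.0003,0],
    [0.0012,0.0004,0],
    [0.0015,0.0005,0],
    [0.0018,0.0006,0],
    [0.0021,0.0007,0],
    [0.0024,0.0009,0],
    [0.0027,0.001,0],
    [0.003,0.0011,0]
  ],
  "turn": [
    [0,0,0],
    [0,0,0],
    [0,0,0],
    [0,0,0],
    [0,0,0],
    [0,0,0],
    [0,0,0],
    [0,0,0],
    [0,0,0],
    [0,0,0]
  ]
}}

```text
time: 10.5
tcp_pos: [0.5704, 0.1291, 0.0142]
orientation: [3.093, 0.548, -0.007]
force: [-7.6, -2.0, 7.0]
gripper_width: 0.0683
grip_force: 4.0
```

```bash
python3 bar.py
```

```text
21
bar x at y0 0.10621955370650533 yaw deg rel -0.1533156855310185
cast mm [[36.900001525878906, 61.5], [37.099998474121094, -71.19999694824219], [105.9000015258789, -71.0999984741211], [105.69999694824219, 61.599998474121094]] 0.1 [ 68.8 132.7]
10.6 [0.57036837 0.12907351 0.01418846] [ 0.0266 -0.0005] [-6.30734386 -2.25715613  6.52831943]
```

Call:
{"op": "jog_arm", "data": {
  "jaw": [-0.6,-0.6,-0.6,-0.6,-0.6,-0.6,-0.6,-0.6,-0.6,-0.6],
  "offset": [
    [0.0005,0.0002,0],
    [0.001,0.0004,0],
    [0.0015,0.0005,0],
    [0.002,0.0007,0],
    [0.0025,0.0009,0],
    [0.003,0.0011,0],
    [0.0035,0.0013,0],
    [0.004,0.0015,0],
    [0.004,0.0015,0],
    [0.004,0.0015,0]
  ],
  "turn": [
    [0,0,0],
    [0,0,0],
    [0,0,0],
    [0,0,0],
    [0,0,0],
    [0,0,0],
    [0,0,0],
    [0,0,0],
    [0,0,0],
    [0,0,0]
  ]
}}

```text
time: 11.6
tcp_pos: [0.5704, 0.1291, 0.0138]
orientation: [3.091, 0.547, -0.021]
force: [-12.5, -4.5, 10.4]
gripper_width: 0.0682
grip_force: 6.7
```

```bash
python3 bar.py; cp pics/w_last.png pics/w3.png
```

```text
21
bar x at y0 0.10619364599092286 yaw deg rel -0.11918545113047506
cast mm [[36.5, 61.5], [36.599998474121094, -71.30000305175781], [106.0, -71.30000305175781], [105.9000015258789, 61.5]] 0.05 [ 69.4 132.8]
11.7 [0.57042556 0.12913447 0.0138209 ] [ 0.0267 -0.0004] [-12.70984867  -4.58975678   9.95854545]
```

View pics/w3.png

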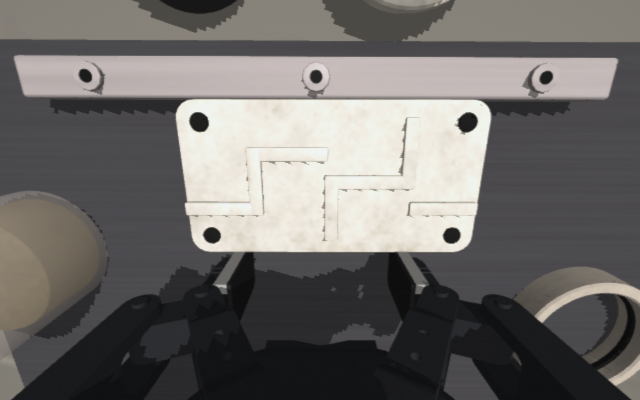

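Casting's long edge touches the bar along its full length (row ~98). Backing straight off, then up.

Call:
{"op": "jog_arm", "data": {
  "jaw": [-0.6,-0.6,-0.6,-0.6,-0.6,-0.6,-0.6,-0.6,-0.6,-0.6],
  "offset": [
    [-0.0025,-0.001,0],
    [-0.005,-0.002,0],
    [-0.008,-0.003,0],
    [-0.012,-0.0045,0],
    [-0.019,-0.007,0],
    [-0.03,-0.011,0],
    [-0.041,-0.015,0.002],
    [-0.047,-0.017,0.02],
    [-0.052,-0.019,0.055],
    [-0.055,-0.02,0.1]
  ],
  "turn": [
    [0,0,0],
    [0,0,0],
    [0,0,0],
    [0,0,0],
    [0,0,0],
    [0,0,0],
    [0,0,0],
    [0,0,0],
    [0,0,0],
    [0,0,0]
  ]
}}

```text
time: 12.7
tcp_pos: [0.52, 0.1109, 0.1141]
orientation: [3.093, 0.549, -0.005]
force: [0.5, 0.4, -0.4]
gripper_width: 0.0683
grip_force: 0.0
```

Call:
{"op": "jog_arm", "data": {
  "jaw": [-0.6,-0.6,-0.6,-0.6,-0.6,-0.6,-0.6,-0.6,-0.6,-0.6],
  "offset": [
    [-0.01,-0.005,0.04],
    [-0.02,-0.01,0.08],
    [-0.03,-0.015,0.11],
    [-0.035,-0.015,0.13],
    [-0.035,-0.015,0.13],
    [-0.035,-0.015,0.13],
    [-0.035,-0.015,0.13],
    [-0.035,-0.015,0.13],
    [-0.035,-0.015,0.13],
    [-0.035,-0.015,0.13]
  ],
  "turn": [
    [0,0,0],
    [0,0,0],
    [0,0,0],
    [0,0,0],
    [0,0,0],
    [0,0,0],
    [0,0,0],
    [0,0,0],
    [0,0,0],
    [0,0,0]
  ]
}}

```text
time: 13.7
tcp_pos: [0.4862, 0.0963, 0.2436]
orientation: [-3.093, -0.548, 0.002]
force: [-0.6, 0.2, 0.2]
gripper_width: 0.0681
grip_force: 0.0
```

```bash
python3 bar.py; cp pics/w_last.png pics/w4.png
```

```text
21
bar x at y0 0.10720414145234496 yaw deg rel 0.2695200459503081
cast mm [[36.79999923706055, 60.29999923706055], [37.0, -70.4000015258789], [105.69999694824219, -70.19999694824219], [105.5, 60.400001525878906]] 0.09 [ 68.7 130.6]
13.8 [0.4862824  0.09635024 0.24391532] [-0.0636 -0.0024] [-0.56098095  0.40928764  0.13166939]
```

View pics/w4.png

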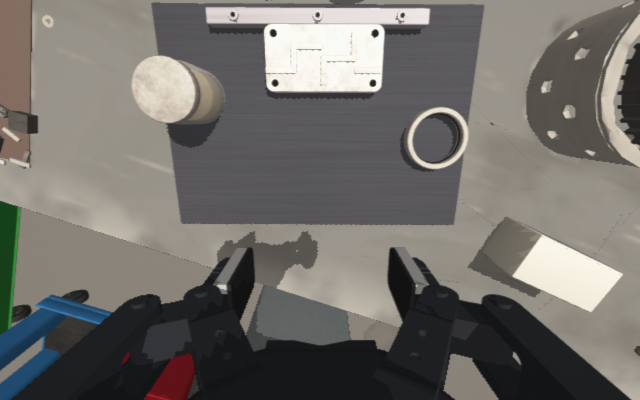

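The casting at (324,58) sits flush against the bar, channelled face up, and nothing else has moved.

```bash
python3 -c "
from bench import manip
print(manip.job_done())"
```

```text
the job is handed in; nothing more can be done
None
```

The job is handed in at about 14 s: the casting lies on its plain back, channelled face up, with its long edge against the stop bar along its whole length (the last picture shows no gap), the gripper is clear, and the jar, race and carton look untouched.

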